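# Seat the lift-off bending fixture on its three-seat base

### The arm

A 6-joint arm with a two-finger parallel gripper is mounted at the origin on the work surface. World frame = base frame: x ahead of the robot, y to its left, z up, the work surface at z = 0. Lengths are in m, angles in degrees, forces in N, time in s.
With the tool pointing down it reaches from about 0.275 to 0.85 m from the base axis. Payload 19 kg.
Tool frame: the origin (TCP) lies midway between the tips of the shut fingers; the grasp point (between the pads) lies 19 mm behind it; z points along the fingers, y is the line along which they close (so a half turn about z gives the same grasp; the last joint's range is limited). The gripper opens to 85 mm and grips with 20 to 120 N. Pads are 22 mm wide; open, the fingers measure 114 mm over their backs; the gripper's body (76 mm by 85 mm) begins 54 mm behind the grasp point. The pads swing forward as they close: fully open they stand 13 mm farther back than shut.
Start: joints at [67.609, 8.623, 82.357, -0, 89.026, -7.678], TCP at [0.146, 0.556, 0.231] pointing down, gripper open.
Joint ranges: [-160.23, 160.23], [-39.13, 120.54], [6.94, 153.29], [-79.49, 259.48], [9.18, 160.14], [-161.06, 161.06]. Speed limits (degrees/s): [108.29, 108.29, 127.2, 172.46, 172.46, 172.46].

### API

Orientations are given as a 3x3 rotation matrix whose columns are the frame's x, y, z axes.
In Python, from rig import manip, eyes gives the robot as it stands. The module is installed in compiled form; this text tells all that it offers.
- The arm moves only by the tool servo_tool, never from a script. Its argument "targets" is a list of rows, each an object of numbers: "x", "y", "z": the shift along the tool's x, y, z in m; "ax", "ay", "az": the turn, a rotation vector about the tool's x, y, z in rad; "hand": the closure, from 0 (fully open) to 1 (shut). In form: [{"x": .., "y": .., "z": .., "ax": .., "ay": .., "az": .., "hand": ..}, ...]. A call has 1 to 12 rows; each row shifts and turns the commanded pose from where the row before left it, along the tool's axes as they then stand; what a row does not reach is not made up. A row lasts 1/8 s, in which the tool goes at most 62.5 mm and 10.7 degrees, less where a joint would pass 70% of its speed; a pose out of reach is approached as far as the arm can. A call with a gripper value outside its range is refused whole. The fingers move at their own pace and stop on an object; "newtons" is the grip in N (left out, the last holds). Time passes only in rows, so rows that do not move let the fingers close. It gives the time, the measured TCP pose, the force, the opening and the grip force at its end, in the units of the state.
- manip.read_state(): the state, without advancing time (a new reading comes with each control period).
- eyes.get_image(name): name is "side" or "top" or "wrist"; returns the picture (480x640x3 uint8, blue, green, red); there is no depth.
- eyes.camera_info(name): a dict with "fx", "fy", "cx", "cy" (pixels), "world_to_cam" (4x4, takes a point from world to camera coordinates). Camera axes: x right, y down, z forward; pixel columns grow to the right and rows downward; lengths in m; the calibration is good to about 2 mm. A picture is of the moment at which its call begins: read the wrist's pose just before it. camera_info takes no time and is no camera call; for the wrist camera it gives the pose at the moment of the call.
- manip.sign_off(): hands the job in; it is judged then, once.
The state is a dict: "t": time; "joints": joint angles; "joint_velocities": joint speeds; "effort": joint torques, N m; "position": TCP position; "tool_rot": TCP orientation; "force": force on the tool from outside, world axes, zero at the start; "wrist_torque": the same for the moment, N m; "opening": finger opening in m; "gripper_force": force on a finger pad.
Only numpy, scipy, OpenCV 4.12 (cv2) and the standard library are available. Lean on these libraries where they do the work, as an engineer would, in place of code of your own. Each camera call takes 0.05 s, during which the arm holds its last target. There are 200 camera calls.

### The job

Lift the small bending-fixture top off the bench and set it on its base so that its three ball feet settle fully home: one in the conical seat, one in the V groove, one on the flat pad. The seats stand somewhere along the base's slots, so feel for them with gentle sliding contact, never loading the base hard or dropping the top; when the feet are home press the sprung grip about halfway down for a moment to bed the balls, then let go and leave the top sitting level. Leave the other things on the bench alone.

Things in the scene. Friction and masses are not known exactly. Their poses are not given: they have to be found in the camera images.
- top: Loose fixture top, about 0.5 kg: aluminium plate on three steel ball feet. Origin level with the feet's undersides, z up. Plate x -42..58, y -62..62, z 30..38 mm; fence along the +x edge and two pins at x = 30 mm, all below z 50 mm. It fits the base only with its x axis along the base's x axis. Centre of mass near (3, 0) mm. Standing on the bench its origin is at z = 0.
- grip_mid (a point): Middle of the top's grip, a black bar 20 (x) x 60 (y) x 28 mm high; at (-5, 0, 76) mm in the top's frame while the grip is up, its underside then 24 mm over the plate. Pinch its 20 mm width, fingers closing along the top's x.
- grip (a joint): Travel of the sprung grip down into the top, m: 0 is up (as when lifted or let go), 0.012 the bottom stop, where it turns rigid. Spring 3.2 N at the start plus 0.8 N per mm, damped 60 N s/m.
- foot_cone (a point): Centre of the 16 mm ball foot at (-20, 45, 8) mm of the top; it belongs in the conical seat.
- foot_groove (a point): Centre of the 16 mm ball foot at (-20, -45, 8) mm of the top; it belongs in the V groove.
- foot_flat (a point): Centre of the 16 mm ball foot at (40, 0, 8) mm of the top; it belongs on the flat pad.
- bed: Fixed base: dark steel bed 208 (x) x 150 (y) x 16 mm, origin under its centre, z up. On it a lighter steel carrier, 136 x 134 x 8 mm, holds the three seats. It is clamped firmly through slots along x, anywhere within 26 mm of the middle either way; that shift is the same for all three seats and is not reported: see or feel it. No shift in y, no turn.
- cone_mid (a point): Where the conical seat would be at zero carrier shift: bed (-20, 45, 38) mm, on the top face of its bar. The seat is a 45 degree cone with a 14 mm mouth in the middle of a flat-topped bar 108 (x) x 30 (y) mm, top 38 mm over the bench. The true seat is up to 26 mm from here along the bed's x, either way. A foot on the bar top puts the top's origin 38 mm over the bench; fully home it is 34.3 mm.
- groove_mid (a point): Where the V groove's middle would be at zero carrier shift: bed (-20, -45, 38) mm. Groove with 45 degree walls and a 14 mm wide mouth, running along the bed's y across a flat-topped bar 108 (x) x 36 (y) mm, top 38 mm over the bench. Oiled polished steel. A ball centre fully home in cone, groove or on the pad is 42.3 mm above the bed's underside, 3.7 mm lower than on the bar tops.
- flat_mid (a point): Where the flat pad's middle would be at zero carrier shift: bed (40, 0, 34.3) mm, on its top face. A round steel pad 36 mm across, its top 34.3 mm over the bench. At zero shift the carrier plate spans bed x -76 to 60 mm, y -67 to 67 mm.
- pan: Bystander: a shallow round dark steel pan 130 mm across, origin under its centre.
- tin: Bystander: a closed tin can 70 mm across, 70 mm high, origin under its centre.
- block: Bystander: a steel block 50 x 50 x 45 mm, origin under its centre.
- strap: Bystander: a bent steel strap 170 mm long (its x), 24 mm wide, 24 mm high, lying flat, origin under its centre.
Not all that is in view belongs to the job. There is more than one size of the top; the job needs the smallest.

How it is judged (in metres and radians):
On the way, in this order (a step that is already met when the one before it is completed fails the run):
1. the top is lifted clear of the bench (height (world z) of each of foot_cone, foot_flat, foot_groove above 0.06 m), for 0.2 s.
2. all three feet are home in their seats and the grip is held pressed at least 4 mm down (z of foot_cone in the frame of bed between 0.0395 and 0.0437 m and z of foot_groove in the frame of bed between 0.0395 and 0.0437 m and z of foot_flat in the frame of bed between 0.0395 and 0.0437 m and y of foot_cone in the frame of bed between 0.037 and 0.053 m and y of foot_groove in the frame of bed between -0.053 and -0.037 m and x of foot_cone in the frame of bed between -0.054 and 0.014 m and value of joint grip above 0.004 m), for 0.2 s.
At the end, for the whole second after the job is handed in: The top rests on the base, released, still, level within 0.025 rad, grip up within 2 mm; all three ball centres 39.5 to 43.7 mm above the bed's underside (home is 42.3); cone and groove feet within 8 mm of y = +45 and -45 mm, cone foot between x = -54 and +14 mm, in the bed's frame (z of foot_cone in the frame of bed between 0.0395 and 0.0437 m and z of foot_groove in the frame of bed between 0.0395 and 0.0437 m and z of foot_flat in the frame of bed between 0.0395 and 0.0437 m and y of foot_cone in the frame of bed between 0.037 and 0.053 m and y of foot_groove in the frame of bed between -0.053 and -0.037 m and x of foot_cone in the frame of bed between -0.054 and 0.014 m and linear speed of top below 0.01 m/s and value of joint grip below 0.002 m and angle between top's own z axis and vertical below 0.025 rad and contact force between top and bed above 2 N); the robot touches nothing.
It fails at once if the top is pressed or knocked against the base with more than 25 N (contact force between top and bed above 25 N).
It fails at once if the robot itself touches the base with more than 10 N (contact force between any of the arm, the fingers and bed above 10 N).
It fails at once if the top is tipped over by more than 0.5 rad (angle between top's own z axis and vertical above 0.5 rad).
It fails at once if a bystander is moved more than 20 mm (distance of any of pan, tin, block, strap from where it was at the start of the episode above 0.02 m).
It also fails if it takes over 72 s, if anything falls off the work surface, if the arm or the gripper's body presses on something with over 40 N, if the wrist force passes 120 N, or if a joint passes its speed limit or range.

## Working session

There is one attempt and no reset: what is moved stays moved. The work goes in short steps, Python scripts to look and compute and a tool call to move; the robot and the scene stay as the last step left them, time stands still between calls to the robot, and variables do not carry over. Pictures are saved under pics/ and viewed, at most 10 in all, crops included, and the job is handed in when it is done.

Besides the shell and the picture viewer there is one more tool, called after "Request:" by a JSON object that holds its "name" and its "arguments", one argument or row to a line. servo_tool: Moves the arm, as the interface text tells. Its arguments: {"type":"object","properties":{"targets":{"type":"array","items":{"type":"object","properties":{"x":{"type":"number"},"y":{"type":"number"},"z":{"type":"number"},"ax":{"type":"number"},"ay":{"type":"number"},"az":{"type":"number"},"hand":{"type":"number"}}}},"newtons":{"type":"number"}},"required":["targets"]}

```bash
mkdir -p pics
cat > h.py <<'E'
import numpy as np, cv2
from rig import manip, eyes
def snap(n,f):
    im=eyes.get_image(n); cv2.imwrite('pics/'+f,im); return im
def ray(ci,u,v,z):
    W=np.array(ci['world_to_cam']);R=W[:3,:3];t=W[:3,3]
    c=-R.T@t; d=R.T@np.array([(u-ci['cx'])/ci['fx'],(v-ci['cy'])/ci['fy'],1])
    return c+d*(z-c[2])/d[2]
def proj(ci,p):
    W=np.array(ci['world_to_cam']);q=W[:3,:3]@np.asarray(p)+W[:3,3]
    return q[0]/q[2]*ci['fx']+ci['cx'],q[1]/q[2]*ci['fy']+ci['cy']
E
python3 - <<'E'
from h import *
for n in('top','side'): 
    snap(n,n+'0.png'); c=eyes.camera_info(n); W=np.array(c['world_to_cam']); print(n,c['fx'],-W[:3,:3].T@W[:3,3],W[:3,:3].round(3).tolist())
s=manip.read_state(); print(s['t'],s['position'],s['tool_rot'],s['force'])
E
```

```text
top 463.62821062544646 [ 0.45168022 -0.00789307  1.10871486] [[-0.008, -1.0, -0.008], [-0.992, 0.009, -0.124], [0.124, 0.007, -0.992]]
side 469.76491185143624 [0.49620297 0.71759388 0.88653349] [[-0.992, -0.128, -0.009], [-0.089, 0.736, -0.671], [0.092, -0.665, -0.741]]
0.1 [0.14597289 0.55593936 0.23073286] [[-9.67208595e-01  2.53982988e-01 -4.18203837e-04]
 [ 2.53983293e-01  9.67208052e-01 -1.03518302e-03]
 [ 1.41571240e-04 -1.10745471e-03 -9.99999377e-01]] [-0.7589405   0.03201049 -0.1723915 ]
```

View pics/top0.png

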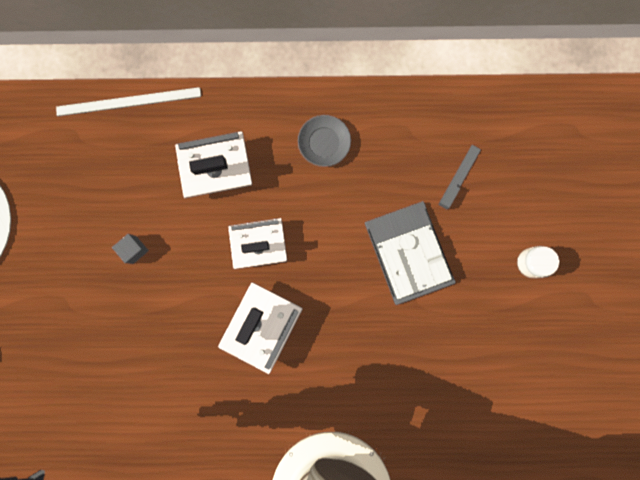

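View pics/side0.png

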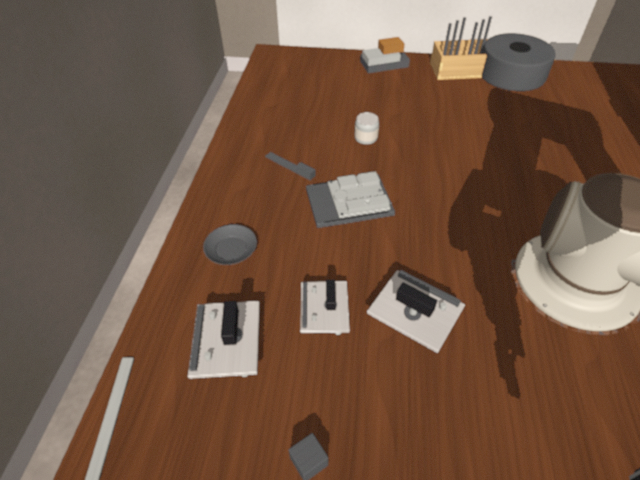

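Candidates for the top (top view): (214,165) large, (260,328) large, (257,244) smallest, so I choose that one. The base is at (410,253). The other objects are the pan (325,141), strap (460,177), tin (539,262), block (129,249) and a loose bar (128,101).

Run:
```python
from h import *
im=cv2.imread('pics/top0.png')
a=cv2.resize(im[205:285,215:305],None,fx=4.4,fy=4.4,interpolation=cv2.INTER_CUBIC)
b=cv2.resize(im[195:310,360:460],None,fx=4.4,fy=4.4,interpolation=cv2.INTER_CUBIC)
o=np.zeros((max(a.shape[0],b.shape[0]),a.shape[1]+b.shape[1],3),np.uint8);o[:a.shape[0],:a.shape[1]]=a;o[:b.shape[0],a.shape[1]:]=b
cv2.imwrite('pics/crop1.png',o);print(a.shape,b.shape)
c=eyes.camera_info('top')
hsv=cv2.cvtColor(im,cv2.COLOR_BGR2HSV)
def rect(mask,z,name):
    k,_=cv2.findContours(mask,0,2);k=max(k,key=cv2.contourArea)
    P=np.array([ray(c,*p[0],z)[:2] for p in k],np.float32)*1000
    print(name,cv2.contourArea(k),cv2.minAreaRect(P),cv2.boxPoints(cv2.minAreaRect(P)).round(1).tolist())
lowsat=(hsv[...,1]<90).astype(np.uint8)*255
m=np.zeros_like(lowsat);m[205:285,222:296]=lowsat[205:285,222:296];rect(m,.038,'topplate')
m=np.zeros_like(lowsat);m[205:285,222:296]=((hsv[...,2]<50)*255).astype(np.uint8)[205:285,222:296]
m[:236]=0;m[256:]=0;m[:,272:]=0;rect(m,.090,'grip')
m=np.zeros_like(lowsat);m[195:310,355:460]=lowsat[195:310,355:460];rect(m,.016,'bed')
```

```text
(352, 396, 3) (506, 440, 3)
topplate 2324.0 ((565.78955078125, 168.2252197265625), (105.04595184326172, 127.44929504394531), 8.053443908691406) [[504.8999938964844, 224.0], [522.7000122070312, 97.80000305175781], [626.7000122070312, 112.5], [608.9000244140625, 238.6999969482422]]
grip 4.0 ((544.195068359375, 158.39028930664062), (3.9221627712249756, 24.37055206298828), 5.867761611938477) [[541.0, 170.3000030517578], [543.5, 146.10000610351562], [547.4000244140625, 146.5], [544.9000244140625, 170.6999969482422]]
bed 5484.0 ((543.34228515625, -188.14772033691406), (208.63287353515625, 151.98858642578125), 19.45253562927246) [[419.70001220703125, -151.1999969482422], [470.29998779296875, -294.5], [667.0, -225.10000610351562], [616.4000244140625, -81.80000305175781]]
```

View pics/crop1.png

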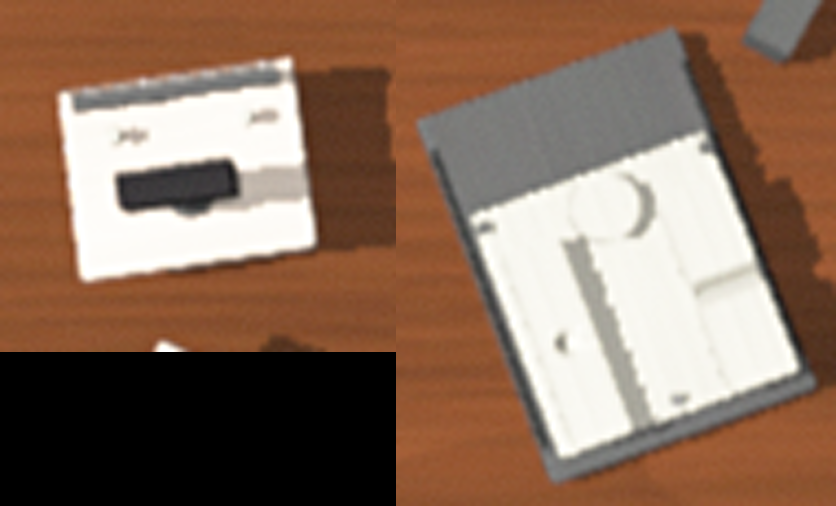

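The crop confirms the smallest top: fence up-image (+x), grip at crop (177,186). On the base the pad is at (608,206), the cone at (562,343) and the groove at (725,282). So the bed's +x also points up-image and the carrier is shifted toward −x.

Run:
```python
from h import *
c=eyes.camera_info('top')
yaw=np.radians(19.45);R=np.array([[np.cos(yaw),-np.sin(yaw)],[np.sin(yaw),np.cos(yaw)]]);o=np.array([.5433,-.1881])
f=lambda x,y:(360+(x-396)/4.4,195+y/4.4)
for n,x,y,z in [('carr+x L',471,214,.024),('carr+x R',703,133,.024),('carr-x L',557,460,.024),('carr-x R',803,372,.024),('cone',562,343,.038),('groove',725,282,.038),('pad',605,205,.0343),('bed+xL',418,122,.016),('bed+xR',678,30,.016)]:
    p=ray(c,*f(x,y),z); print(n,(R.T@(p[:2]-o)*1000).round(1))
# grip from crop: corners top face z .09
for x,y in[(116,175),(235,160),(239,193),(122,209)]: print('grip',ray(c,215+x/4.4,205+y/4.4,.09).round(4))
for x,y in[(82,280),(316,245)]: print('plate',ray(c,215+x/4.4,205+y/4.4,.038).round(4))
ci=eyes.camera_info('wrist');s=manip.read_state();W=np.array(ci['world_to_cam']);T=np.array(s['tool_rot'])
print(ci['fx'],T.T@(-W[:3,:3].T@W[:3,3]-s['position']),(W[:3,:3]@T).round(2).tolist())
```

```text
carr+x L [44.4 65.3]
carr+x R [ 42.8 -66.9]
carr-x L [-92.8  68.7]
carr-x R [-94.  -69.8]
cone [-36.2  46.3]
groove [-35.5 -45.4]
pad [24.  -1.7]
bed+xL [101.5  73.6]
bed+xR [100.6 -76.8]
grip [0.5567 0.1944 0.09  ]
grip [0.5638 0.1346 0.09  ]
grip [0.5471 0.1325 0.09  ]
grip [0.5395 0.1911 0.09  ]
plate [0.5068 0.2217 0.038 ]
plate [0.5242 0.0989 0.038 ]
387.3066754626091 [ 0.07991097  0.00080003 -0.14283234] [[0.0, 1.0, -0.0], [-0.95, -0.0, -0.31], [-0.31, 0.0, 0.95]]
```

Request:
{"name": "servo_tool", "arguments": {
  "targets": [
    {"az": 0.162, "hand": 0},
    {"az": 0.162},
    {"az": 0.162},
    {"az": 0.162},
    {"az": 0.162},
    {"az": 0.162},
    {"x": -0.0463, "y": 0.007},
    {"x": -0.0463, "y": 0.007},
    {"x": -0.0463, "y": 0.007},
    {"x": -0.0463, "y": 0.007},
    {"x": -0.0463, "y": 0.007},
    {"x": -0.0463, "y": 0.007}
  ]
}}

```text
invalid input
```

Request:
{"name": "servo_tool", "arguments": {
  "targets": [
    {"x": -0.0463, "y": 0.007},
    {"x": -0.0463, "y": 0.007},
    {"x": -0.0463, "y": 0.007},
    {"x": -0.0463, "y": 0.007},
    {"x": -0.0463, "y": 0.007},
    {"x": -0.0463, "y": 0.007},
    {"x": -0.0463, "y": 0.007},
    {"x": -0.0463, "y": 0.007},
    {"x": -0.0463, "y": 0.007},
    {"x": -0.0463, "y": 0.007},
    {"x": -0.0463, "y": 0.007},
    {"x": -0.0463, "y": 0.007}
  ]
}}

```text
invalid input
```

Request:
{"name": "servo_tool", "arguments": {
  "targets": [
    {},
    {}
  ]
}}

```text
invalid input
```

Run:
```python
from h import *
s=manip.read_state();c=eyes.camera_info('wrist');snap('wrist','wb.png');print(s['t'],s['position'],s['joints'])
import json;json.dump({k:(v.tolist() if hasattr(v,'tolist') else v) for k,v in c.items()},open('wb.json','w'))
```

```text
0.1 [0.14597289 0.55593936 0.23073286] [ 6.76096387e+01  8.64951094e+00  8.23880469e+01 -4.37864339e-04
  8.90264095e+01 -7.67700914e+00]
```

View pics/wb.png

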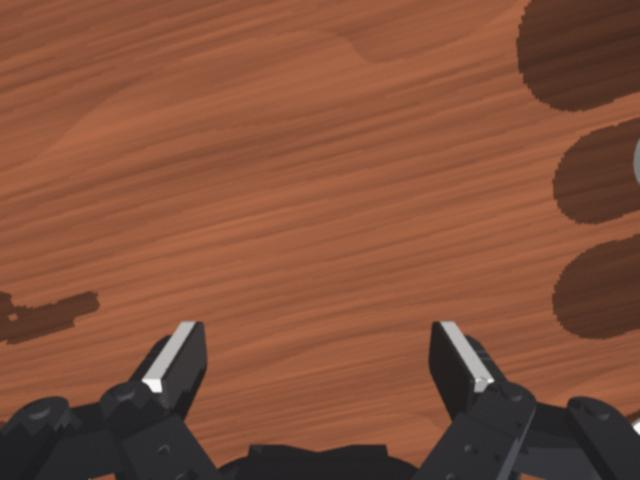

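The wrist view shows only bench wood with the fingers at the bottom. No move ran because every row needs all its fields, so I'm resending.

Request:
{"name": "servo_tool", "arguments": {
  "targets": [
    {"x": 0, "y": 0, "z": 0, "ax": 0, "ay": 0, "az": 0.162, "hand": 0},
    {"x": 0, "y": 0, "z": 0, "ax": 0, "ay": 0, "az": 0.162, "hand": 0},
    {"x": 0, "y": 0, "z": 0, "ax": 0, "ay": 0, "az": 0.162, "hand": 0},
    {"x": 0, "y": 0, "z": 0, "ax": 0, "ay": 0, "az": 0.162, "hand": 0},
    {"x": 0, "y": 0, "z": 0, "ax": 0, "ay": 0, "az": 0.162, "hand": 0},
    {"x": 0, "y": 0, "z": 0, "ax": 0, "ay": 0, "az": 0.162, "hand": 0},
    {"x": -0.0463, "y": 0.007, "z": 0, "ax": 0, "ay": 0, "az": 0, "hand": 0},
    {"x": -0.0463, "y": 0.007, "z": 0, "ax": 0, "ay": 0, "az": 0, "hand": 0},
    {"x": -0.0463, "y": 0.007, "z": 0, "ax": 0, "ay": 0, "az": 0, "hand": 0},
    {"x": -0.0463, "y": 0.007, "z": 0, "ax": 0, "ay": 0, "az": 0, "hand": 0},
    {"x": -0.0463, "y": 0.007, "z": 0, "ax": 0, "ay": 0, "az": 0, "hand": 0},
    {"x": -0.0463, "y": 0.007, "z": 0, "ax": 0, "ay": 0, "az": 0, "hand": 0}
  ],
  "newtons": 40
}}

```text
t: 1.65
position: [0.2791, 0.3071, 0.2312]
tool_rot: [[-0.336, 0.942, 0.0], [0.942, 0.336, -0.0], [-0.0, 0.0, -1.0]]
force: [0.1, 0.5, -0.2]
opening: 0.0854
gripper_force: 0.0
```

Request:
{"name": "servo_tool", "arguments": {
  "targets": [
    {"x": -0.0463, "y": 0.007, "z": 0, "ax": 0, "ay": 0, "az": 0, "hand": 0},
    {"x": -0.0463, "y": 0.007, "z": 0, "ax": 0, "ay": 0, "az": 0, "hand": 0},
    {"x": -0.0463, "y": 0.007, "z": 0, "ax": 0, "ay": 0, "az": 0, "hand": 0},
    {"x": -0.0463, "y": 0.007, "z": 0, "ax": 0, "ay": 0, "az": 0, "hand": 0},
    {"x": -0.0463, "y": 0.007, "z": 0, "ax": 0, "ay": 0, "az": 0, "hand": 0},
    {"x": -0.0463, "y": 0.007, "z": 0, "ax": 0, "ay": 0, "az": 0, "hand": 0},
    {"x": -0.0463, "y": 0.007, "z": 0, "ax": 0, "ay": 0, "az": 0, "hand": 0},
    {"x": -0.0463, "y": 0.007, "z": 0, "ax": 0, "ay": 0, "az": 0, "hand": 0},
    {"x": -0.0463, "y": 0.007, "z": 0, "ax": 0, "ay": 0, "az": 0, "hand": 0},
    {"x": -0.0463, "y": 0.007, "z": 0, "ax": 0, "ay": 0, "az": 0, "hand": 0},
    {"x": 0, "y": 0, "z": 0, "ax": 0, "ay": 0, "az": 0, "hand": 0},
    {"x": 0, "y": 0, "z": 0, "ax": 0, "ay": 0, "az": 0, "hand": 0}
  ]
}}

```text
t: 3.15
position: [0.4997, -0.104, 0.231]
tool_rot: [[-0.335, 0.942, -0.001], [0.942, 0.335, 0.0], [0.001, -0.001, -1.0]]
force: [-0.6, -0.2, 0.5]
opening: 0.085
gripper_force: 0.0
```

Run:
```python
from h import *
s=manip.read_state();c=eyes.camera_info('wrist');snap('wrist','wb.png');print(s['t'],s['position'],s['tool_rot'],s['joints'])
import json;json.dump({k:(v.tolist() if hasattr(v,'tolist') else v) for k,v in c.items()},open('wb.json','w'))
```

```text
3.15 [ 0.4997266  -0.10397237  0.2310305 ] [[-3.35024954e-01  9.42208980e-01 -7.19801770e-04]
 [ 9.42209087e-01  3.35025253e-01  3.41395616e-04]
 [ 5.62817785e-04 -5.63827718e-04 -9.99999683e-01]] [-2.04094172e+01  9.08619121e-01  9.07133065e+01  3.95208210e-03
  8.84235483e+01 -3.99835952e+01]
```

View pics/wb.png

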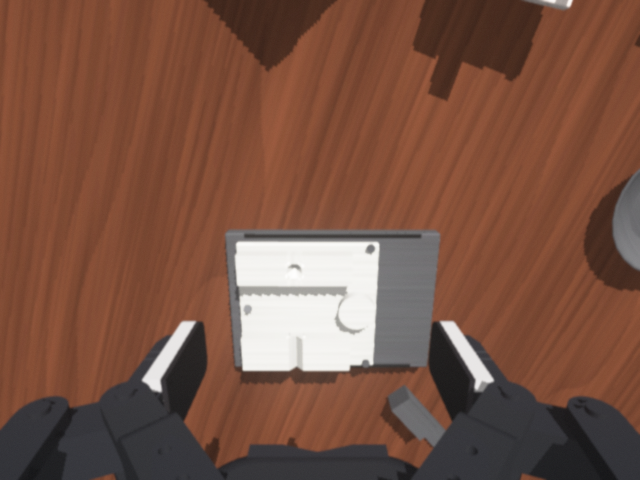

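The wrist view shows the base square in frame: bed corners (228,231) and (438,232), cone (294,270), groove (295,352), pad (354,312).

Run:
```python
from h import *
import json
c=json.load(open('wb.json'));im=cv2.imread('pics/wb.png')
yaw=np.radians(19.45);R=np.array([[np.cos(yaw),-np.sin(yaw)],[np.sin(yaw),np.cos(yaw)]]);o=np.array([.5433,-.1881])
for n,u,v,z in [('cone',294,270,.038),('gr1',295,338,.038),('gr2',295,369,.038),('pad',354,312,.0343),('c+x+y',379,243,.024),('c+x-y',376,366,.024),('bed-x+y',228,231,.016),('bed+x+y',438,232,.016),('bed+x-y',427,366,.016)]:
    p=ray(c,u,v,z)[:2];print(n,p.round(4),(R.T@(p-o)*1000).round(1))
g=cv2.cvtColor(im,cv2.COLOR_BGR2GRAY)
print(g[270,280:310].tolist());print(g[258:284,294].tolist());print(g[352,282:310].tolist())
```

```text
cone [ 0.4954 -0.1574] [-34.9  44.8]
gr1 [ 0.5191 -0.2251] [-35.1 -26.8]
gr2 [ 0.5305 -0.2589] [-35.6 -62.5]
pad [ 0.5646 -0.1807] [22.5 -0.1]
c+x+y [ 0.5633 -0.11  ] [44.9 67. ]
c+x-y [ 0.612  -0.2363] [ 48.7 -68.4]
bed-x+y [ 0.4247 -0.1493] [-98.9  76.1]
bed+x+y [ 0.6144 -0.0827] [102.1  75.7]
bed+x-y [ 0.6668 -0.2227] [105.  -73.7]
[242, 241, 242, 242, 242, 241, 240, 236, 235, 237, 240, 245, 249, 251, 252, 250, 241, 228, 214, 204, 202, 220, 236, 242, 243, 242, 243, 243, 243, 243]
[243, 243, 243, 243, 240, 229, 193, 155, 146, 178, 228, 247, 252, 253, 253, 254, 254, 254, 253, 252, 249, 245, 242, 243, 242, 242]
[242, 242, 242, 242, 242, 242, 240, 237, 236, 235, 233, 233, 233, 231, 223, 207, 198, 199, 200, 205, 220, 237, 242, 244, 243, 243, 243, 243]
```

Request:
{"name": "servo_tool", "arguments": {
  "targets": [
    {"x": 0, "y": 0, "z": 0, "ax": 0, "ay": 0, "az": 0.1, "hand": 0},
    {"x": 0, "y": 0, "z": 0, "ax": 0, "ay": 0, "az": 0.1, "hand": 0},
    {"x": 0.0367, "y": 0.0127, "z": 0, "ax": 0, "ay": 0, "az": 0, "hand": 0},
    {"x": 0.0367, "y": 0.0127, "z": 0, "ax": 0, "ay": 0, "az": 0, "hand": 0},
    {"x": 0.0367, "y": 0.0127, "z": 0, "ax": 0, "ay": 0, "az": 0, "hand": 0},
    {"x": 0.0367, "y": 0.0127, "z": 0, "ax": 0, "ay": 0, "az": 0, "hand": 0},
    {"x": 0.0367, "y": 0.0127, "z": 0, "ax": 0, "ay": 0, "az": 0, "hand": 0},
    {"x": 0.0367, "y": 0.0127, "z": 0, "ax": 0, "ay": 0, "az": 0, "hand": 0},
    {"x": 0.0367, "y": 0.0127, "z": 0, "ax": 0, "ay": 0, "az": 0, "hand": 0},
    {"x": 0, "y": 0, "z": 0, "ax": 0, "ay": 0, "az": 0, "hand": 0},
    {"x": 0, "y": 0, "z": 0, "ax": 0, "ay": 0, "az": 0, "hand": 0}
  ]
}}

```text
t: 4.58
position: [0.551, 0.163, 0.2314]
tool_rot: [[-0.143, 0.99, 0.0], [0.99, 0.143, -0.0], [-0.0, -0.0, -1.0]]
force: [-0.4, -0.3, 0.3]
opening: 0.0856
gripper_force: 0.0
```

Run:
```python
from h import *
s=manip.read_state();c=eyes.camera_info('wrist');im=snap('wrist','wt.png');print(s['t'],s['position'],np.degrees(np.arctan2(s['tool_rot'][1][1],s['tool_rot'][0][1])))
import json;json.dump({k:(v.tolist() if hasattr(v,'tolist') else v) for k,v in c.items()},open('wt.json','w'))
hsv=cv2.cvtColor(im,cv2.COLOR_BGR2HSV)
roi=np.zeros(im.shape[:2],bool);roi[150:400,215:425]=1
for nm,m,z in(('plate',(hsv[...,2]>190)&(hsv[...,1]<60),.038),('grip',hsv[...,2]<55,.09)):
    k,_=cv2.findContours((m&roi).astype(np.uint8)*255,0,2)
    for q in sorted(k,key=cv2.contourArea)[-2:]:
        P=np.array([ray(c,*p[0],z)[:2] for p in q],np.float32)*1000
        r=cv2.minAreaRect(P);print(nm,cv2.contourArea(q),cv2.boundingRect(q),r,cv2.boxPoints(r).round(1).tolist())
```

```text
4.575 [0.55101608 0.16302941 0.2314431 ] 8.213896070896427
plate 339.5 (215, 176, 18, 40) ((466.5331726074219, 170.41590881347656), (14.733195304870605, 34.422393798828125), 3.5590925216674805) [[458.1000061035156, 187.10000610351562], [460.20001220703125, 152.8000030517578], [475.0, 153.6999969482422], [472.79998779296875, 188.10000610351562]]
plate 9717.0 (279, 150, 118, 129) ((567.0181884765625, 166.09872436523438), (99.07001495361328, 116.53687286376953), 8.077741622924805) [[509.79998779296875, 216.8000030517578], [526.2000122070312, 101.4000015258789], [624.2000122070312, 115.4000015258789], [607.9000244140625, 230.6999969482422]]
grip 0.0 (312, 235, 1, 1) ((546.7142944335938, 161.65989685058594), (0.0, 0.0), 0.0) [[546.7000122070312, 161.6999969482422], [546.7000122070312, 161.6999969482422], [546.7000122070312, 161.6999969482422], [546.7000122070312, 161.6999969482422]]
grip 131.5 (312, 244, 21, 20) ((556.5164794921875, 147.9335479736328), (15.603589057922363, 15.539041519165039), 7.979847431182861) [[547.7000122070312, 154.5], [549.9000244140625, 139.1999969482422], [565.2999877929688, 141.3000030517578], [563.2000122070312, 156.6999969482422]]
```

View pics/wt.png

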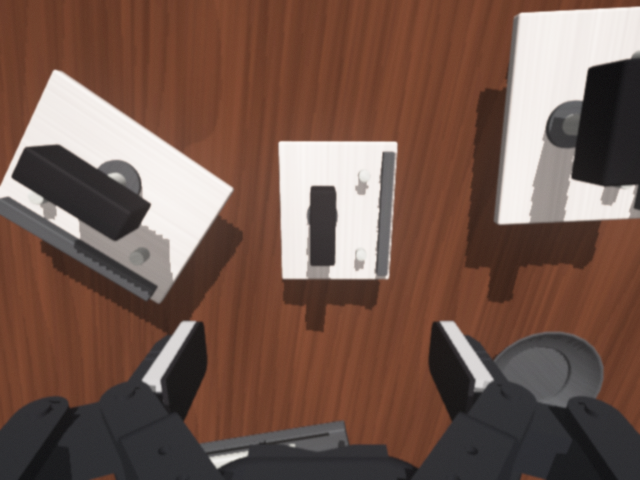

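The wrist view shows the small top squarely aligned: plate corners (279,142), (397,142), (390,279), (283,279), and grip spanning u 310–336, v 186–265.

Run:
```python
from h import *
import json
c=json.load(open('wt.json'))
P=[ray(c,u,v,.038)[:2] for u,v in[(278.5,141.5),(397,142),(390,279),(282.5,279)]]
a=np.radians(8.1);R=np.array([[np.cos(a),-np.sin(a)],[np.sin(a),np.cos(a)]])
print(np.round(P,4).tolist())
print('origin est',[ (p-R@np.array(q)).round(4).tolist() for p,q in zip(P,[(-.042,.062),(.058,.062),(.058,-.062),(-.042,-.062)])])
for d in((P[1]-P[0]),(P[2]-P[3])):print(np.linalg.norm(d),np.degrees(np.arctan2(d[1],d[0])))
for d in((P[0]-P[3]),(P[1]-P[2])):print(np.linalg.norm(d),np.degrees(np.arctan2(d[1],d[0]))-90)
for u,v in[(309.5,186),(336,186),(309.5,265),(336,265)]:print((R.T@ray(c,u,v,.09)[:2]).round(4))
print(R.T@np.mean([ (p-R@np.array(q)) for p,q in zip(P,[(-.042,.062),(.058,.062),(.058,-.062),(-.042,-.062)])],0))
```

```text
[[0.509, 0.2234], [0.6073, 0.2372], [0.6263, 0.1149], [0.5266, 0.1005]]
origin est [[0.5593, 0.168], [0.5586, 0.1677], [0.5601, 0.1681], [0.5595, 0.1678]]
0.09925333975395277 7.9975434796801235
0.10065579805330287 8.249761700516231
0.12420790236239165 8.177573724553355
0.12377716910053095 8.826967779068411
[0.5623 0.1203]
[0.5817 0.1204]
[0.562  0.0586]
[0.5828 0.0587]
[0.57743933 0.08739931]
```

Request:
{"name": "servo_tool", "arguments": {
  "targets": [
    {"x": 0.0037, "y": 0.0041, "z": 0, "ax": 0, "ay": 0, "az": 0, "hand": 0},
    {"x": 0, "y": 0, "z": 0.045, "ax": 0, "ay": 0, "az": 0, "hand": 0},
    {"x": 0, "y": 0, "z": 0.045, "ax": 0, "ay": 0, "az": 0, "hand": 0},
    {"x": 0, "y": 0, "z": 0.045, "ax": 0, "ay": 0, "az": 0, "hand": 0},
    {"x": 0, "y": 0, "z": 0.0394, "ax": 0, "ay": 0, "az": 0, "hand": 0},
    {"x": 0, "y": 0, "z": 0, "ax": 0, "ay": 0, "az": 0, "hand": 1},
    {"x": 0, "y": 0, "z": 0, "ax": 0, "ay": 0, "az": 0, "hand": 1},
    {"x": 0, "y": 0, "z": 0, "ax": 0, "ay": 0, "az": 0, "hand": 1},
    {"x": 0, "y": 0, "z": 0, "ax": 0, "ay": 0, "az": 0, "hand": 1},
    {"x": 0, "y": 0, "z": 0, "ax": 0, "ay": 0, "az": 0, "hand": 1},
    {"x": 0, "y": 0, "z": 0, "ax": 0, "ay": 0, "az": 0, "hand": 1}
  ],
  "newtons": 60
}}

```text
t: 6.0
position: [0.5557, 0.167, 0.0575]
tool_rot: [[-0.142, 0.99, 0.002], [0.99, 0.142, 0.0], [-0.0, 0.002, -1.0]]
force: [3.7, 0.5, 3.7]
opening: 0.0194
gripper_force: 60.6
```

Request:
{"name": "servo_tool", "arguments": {
  "targets": [
    {"x": 0, "y": 0, "z": -0.006, "ax": 0, "ay": 0, "az": 0, "hand": 1},
    {"x": 0, "y": 0, "z": -0.02, "ax": 0, "ay": 0, "az": 0, "hand": 1},
    {"x": 0, "y": 0, "z": -0.03, "ax": 0, "ay": 0, "az": 0, "hand": 1},
    {"x": 0, "y": 0, "z": -0.03, "ax": 0, "ay": 0, "az": 0, "hand": 1},
    {"x": 0, "y": 0, "z": -0.02, "ax": 0, "ay": 0, "az": 0, "hand": 1},
    {"x": 0, "y": 0, "z": 0, "ax": 0, "ay": 0, "az": 0, "hand": 1},
    {"x": 0, "y": 0, "z": 0, "ax": 0, "ay": 0, "az": 0, "hand": 1},
    {"x": 0, "y": 0, "z": 0, "ax": 0, "ay": 0, "az": 0, "hand": 1}
  ]
}}

```text
t: 7.0
position: [0.5546, 0.1668, 0.1616]
tool_rot: [[-0.142, 0.99, -0.002], [0.99, 0.142, -0.0], [-0.0, -0.002, -1.0]]
force: [0.0, 0.9, -4.5]
opening: 0.0193
gripper_force: 59.5
```

Run:
```python
from h import *
s=manip.read_state();c=eyes.camera_info('wrist');a=snap('wrist','wl.png');d=eyes.camera_info('side');b=snap('side','sl.png')
print(s['t'],s['position'],s['force'],s['wrist_torque'],s['opening'])
u,v=map(int,proj(d,[.556,.168,.13]));print(u,v)
cb=cv2.resize(b[v-70:v+80,u-90:u+90],None,fx=2.6,fy=2.6)
o=np.zeros((480,468+320,3),np.uint8);o[:cb.shape[0],:468]=cb;o[:240,468:]=cv2.resize(a,(320,240));cv2.imwrite('pics/lift.png',o)
```

```text
7.0 [0.55464746 0.16684689 0.16160612] [ 0.02540403  0.91465757 -4.53427947] [-0.0272413   0.0491238   0.04110917] 0.019260352862498647
328 280
```

View pics/lift.png

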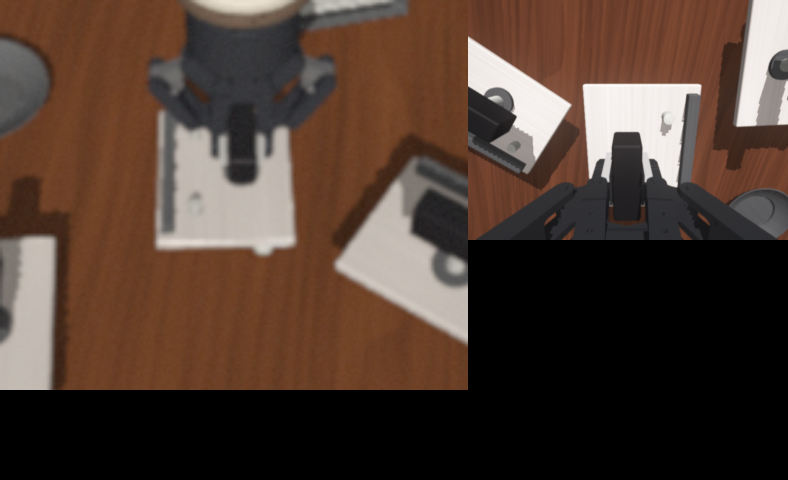

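Lift view: the top is held level, grip centred in the fingers at about (240,150) in the left crop. Next I carry it over the seats.

Request:
{"name": "servo_tool", "arguments": {
  "targets": [
    {"x": 0, "y": 0, "z": 0, "ax": 0, "ay": 0, "az": -0.098, "hand": 1},
    {"x": 0, "y": 0, "z": 0, "ax": 0, "ay": 0, "az": -0.098, "hand": 1},
    {"x": -0.0331, "y": -0.0149, "z": 0, "ax": 0, "ay": 0, "az": 0, "hand": 1},
    {"x": -0.0331, "y": -0.0149, "z": 0, "ax": 0, "ay": 0, "az": 0, "hand": 1},
    {"x": -0.0331, "y": -0.0149, "z": 0, "ax": 0, "ay": 0, "az": 0, "hand": 1},
    {"x": -0.0331, "y": -0.0149, "z": 0, "ax": 0, "ay": 0, "az": 0, "hand": 1},
    {"x": -0.0331, "y": -0.0149, "z": 0, "ax": 0, "ay": 0, "az": 0, "hand": 1},
    {"x": -0.0331, "y": -0.0149, "z": 0, "ax": 0, "ay": 0, "az": 0, "hand": 1},
    {"x": -0.0331, "y": -0.0149, "z": 0, "ax": 0, "ay": 0, "az": 0, "hand": 1},
    {"x": -0.0331, "y": -0.0149, "z": 0, "ax": 0, "ay": 0, "az": 0, "hand": 1},
    {"x": -0.0331, "y": -0.0149, "z": 0, "ax": 0, "ay": 0, "az": 0, "hand": 1},
    {"x": -0.0331, "y": -0.0149, "z": 0, "ax": 0, "ay": 0, "az": 0, "hand": 1}
  ]
}}

```text
t: 8.6
position: [0.5241, -0.1959, 0.1626]
tool_rot: [[-0.332, 0.943, -0.0], [0.943, 0.332, 0.0], [0.0, -0.0, -1.0]]
force: [0.1, 0.2, -5.8]
opening: 0.019
gripper_force: 59.6
```

Request:
{"name": "servo_tool", "arguments": {
  "targets": [
    {"x": 0, "y": 0, "z": 0, "ax": 0, "ay": 0, "az": 0, "hand": 1},
    {"x": 0, "y": 0, "z": 0, "ax": 0, "ay": 0, "az": 0, "hand": 1}
  ]
}}

```text
t: 8.85
position: [0.5242, -0.1945, 0.1626]
tool_rot: [[-0.331, 0.944, -0.001], [0.944, 0.331, 0.0], [0.001, -0.0, -1.0]]
force: [0.3, -0.1, -5.0]
opening: 0.0189
gripper_force: 59.7
```

Run:
```python
from h import *
s=manip.read_state();T=np.array(s['tool_rot'])
print(s['t'],s['position'],s['force'],s['wrist_torque'],np.degrees(np.arctan2(T[1,1],T[0,1])))
print(T.T@(np.array([.5242,-.1949,.162])-s['position']))
```

```text
8.85 [ 0.52424832 -0.19452416  0.16257979] [ 0.30928902 -0.06305634 -4.96908673] [-0.00054908  0.05988142  0.00892712] 19.34396950538144
[-0.00033895 -0.00016988  0.00057965]
```

Request:
{"name": "servo_tool", "arguments": {
  "targets": [
    {"x": 0, "y": 0, "z": 0.02, "ax": 0, "ay": 0, "az": 0, "hand": 1},
    {"x": 0, "y": 0, "z": 0.02, "ax": 0, "ay": 0, "az": 0, "hand": 1},
    {"x": 0, "y": 0, "z": 0.014, "ax": 0, "ay": 0, "az": 0, "hand": 1},
    {"x": 0, "y": 0, "z": 0.006, "ax": 0, "ay": 0, "az": 0, "hand": 1},
    {"x": 0, "y": 0, "z": 0.002, "ax": 0, "ay": 0, "az": 0, "hand": 1},
    {"x": 0, "y": 0, "z": 0.001, "ax": 0, "ay": 0, "az": 0, "hand": 1},
    {"x": 0, "y": 0, "z": 0.001, "ax": 0, "ay": 0, "az": 0, "hand": 1},
    {"x": 0, "y": 0, "z": 0, "ax": 0, "ay": 0, "az": 0, "hand": 1}
  ]
}}

```text
t: 9.85
position: [0.5244, -0.1948, 0.0991]
tool_rot: [[-0.331, 0.943, 0.0], [0.943, 0.331, -0.0], [-0.0, 0.0, -1.0]]
force: [0.6, -0.3, -4.7]
opening: 0.0193
gripper_force: 59.7
```

Request:
{"name": "servo_tool", "arguments": {
  "targets": [
    {"x": 0, "y": 0, "z": 0.001, "ax": 0, "ay": 0, "az": 0, "hand": 1},
    {"x": 0, "y": 0, "z": 0.001, "ax": 0, "ay": 0, "az": 0, "hand": 1},
    {"x": 0, "y": 0, "z": 0, "ax": 0, "ay": 0, "az": 0, "hand": 1},
    {"x": 0, "y": 0, "z": 0, "ax": 0, "ay": 0, "az": 0, "hand": 1}
  ]
}}

```text
t: 10.35
position: [0.5244, -0.1948, 0.0969]
tool_rot: [[-0.332, 0.943, -0.0], [0.943, 0.332, -0.0], [-0.0, -0.0, -1.0]]
force: [0.2, 0.7, -4.7]
opening: 0.0188
gripper_force: 59.7
```

Request:
{"name": "servo_tool", "arguments": {
  "targets": [
    {"x": 0, "y": 0, "z": 0.0005, "ax": 0, "ay": 0, "az": 0, "hand": 1},
    {"x": 0, "y": 0, "z": 0.0005, "ax": 0, "ay": 0, "az": 0, "hand": 1},
    {"x": 0, "y": 0, "z": 0.0005, "ax": 0, "ay": 0, "az": 0, "hand": 1},
    {"x": 0, "y": 0, "z": 0.0005, "ax": 0, "ay": 0, "az": 0, "hand": 1},
    {"x": 0, "y": 0, "z": 0, "ax": 0, "ay": 0, "az": 0, "hand": 1},
    {"x": 0, "y": 0, "z": 0, "ax": 0, "ay": 0, "az": 0, "hand": 1}
  ]
}}

```text
t: 11.1
position: [0.5244, -0.1948, 0.0949]
tool_rot: [[-0.332, 0.943, -0.0], [0.943, 0.332, -0.0], [-0.0, -0.0, -1.0]]
force: [-0.5, -0.3, -4.8]
opening: 0.0189
gripper_force: 59.7
```

Request:
{"name": "servo_tool", "arguments": {
  "targets": [
    {"x": 0, "y": 0, "z": 0.0005, "ax": 0, "ay": 0, "az": 0, "hand": 1},
    {"x": 0, "y": 0, "z": 0.0005, "ax": 0, "ay": 0, "az": 0, "hand": 1},
    {"x": 0, "y": 0, "z": 0, "ax": 0, "ay": 0, "az": 0, "hand": 1},
    {"x": 0, "y": 0, "z": 0, "ax": 0, "ay": 0, "az": 0, "hand": 1}
  ]
}}

```text
t: 11.6
position: [0.5245, -0.1948, 0.094]
tool_rot: [[-0.332, 0.943, 0.0], [0.943, 0.332, -0.0], [-0.0, 0.0, -1.0]]
force: [1.6, -0.9, -3.7]
opening: 0.019
gripper_force: 59.8
```

Request:
{"name": "servo_tool", "arguments": {
  "targets": [
    {"x": -0.0007, "y": 0.0007, "z": 0, "ax": 0, "ay": 0, "az": 0, "hand": 1},
    {"x": 0, "y": 0, "z": 0.0005, "ax": 0, "ay": 0, "az": 0, "hand": 1},
    {"x": 0, "y": 0, "z": 0.0005, "ax": 0, "ay": 0, "az": 0, "hand": 1},
    {"x": 0, "y": 0, "z": 0, "ax": 0, "ay": 0, "az": 0, "hand": 1},
    {"x": 0, "y": 0, "z": 0, "ax": 0, "ay": 0, "az": 0, "hand": 1}
  ]
}}

```text
t: 12.22
position: [0.5254, -0.1954, 0.0932]
tool_rot: [[-0.332, 0.943, 0.0], [0.943, 0.332, -0.0], [-0.001, 0.0, -1.0]]
force: [-1.0, -2.6, 2.5]
opening: 0.0189
gripper_force: 60.6
```

```bash
cat > st.py <<'E'
from h import *
s=manip.read_state();T=np.array(s['tool_rot'])
print(s['t'],s['position'],'F tool',(T.T@s['force']).round(2),'M tool',(T.T@s['wrist_torque']).round(3))
E
python3 st.py
```

```text
12.225 [ 0.52537011 -0.19537666  0.09321189] F tool [-2.09 -1.83 -2.47] M tool [ 0.404 -0.183 -0.081]
```

Request:
{"name": "servo_tool", "arguments": {
  "targets": [
    {"x": -0.0008, "y": -0.0004, "z": 0, "ax": 0, "ay": 0, "az": 0, "hand": 1},
    {"x": 0, "y": 0, "z": 0, "ax": 0, "ay": 0, "az": 0, "hand": 1},
    {"x": 0, "y": 0, "z": 0, "ax": 0, "ay": 0, "az": 0, "hand": 1}
  ]
}}

```text
t: 12.6
position: [0.5252, -0.196, 0.093]
tool_rot: [[-0.332, 0.943, 0.0], [0.943, 0.332, 0.0], [0.0, 0.0, -1.0]]
force: [-0.1, 1.5, 2.7]
opening: 0.0193
gripper_force: 60.8
```

```bash
python3 st.py
```

```text
12.6 [ 0.5252177  -0.19598531  0.09299983] F tool [ 1.48  0.41 -2.75] M tool [ 0.003  0.307 -0.057]
```

Request:
{"name": "servo_tool", "arguments": {
  "targets": [
    {"x": 0.0004, "y": 0.0001, "z": 0.0003, "ax": 0, "ay": 0, "az": 0, "hand": 1},
    {"x": 0, "y": 0, "z": 0.0003, "ax": 0, "ay": 0, "az": 0, "hand": 1},
    {"x": 0, "y": 0, "z": 0, "ax": 0, "ay": 0, "az": 0, "hand": 1},
    {"x": 0, "y": 0, "z": 0, "ax": 0, "ay": 0, "az": 0, "hand": 1}
  ]
}}

```text
t: 13.1
position: [0.5252, -0.1958, 0.0924]
tool_rot: [[-0.332, 0.943, 0.0], [0.943, 0.332, -0.0], [-0.0, 0.0, -1.0]]
force: [-0.4, -1.5, 3.7]
opening: 0.0189
gripper_force: 60.8
```

```bash
python3 st.py
```

```text
13.1 [ 0.52519335 -0.19580876  0.09239749] F tool [-1.3  -0.88 -3.74] M tool [ 0.082 -0.239 -0.054]
```

Request:
{"name": "servo_tool", "arguments": {
  "targets": [
    {"x": -0.0002, "y": -0.0002, "z": 0.0005, "ax": 0, "ay": 0, "az": 0, "hand": 1},
    {"x": 0, "y": 0, "z": 0.0005, "ax": 0, "ay": 0, "az": 0, "hand": 1},
    {"x": 0, "y": 0, "z": 0.0005, "ax": 0, "ay": 0, "az": 0, "hand": 1},
    {"x": 0, "y": 0, "z": 0.0005, "ax": 0, "ay": 0, "az": 0, "hand": 1},
    {"x": 0, "y": 0, "z": 0, "ax": 0, "ay": 0, "az": 0, "hand": 1}
  ]
}}

```text
t: 13.72
position: [0.5251, -0.1959, 0.0904]
tool_rot: [[-0.332, 0.943, 0.0], [0.943, 0.332, -0.0], [-0.0, 0.0, -1.0]]
force: [1.8, 0.7, 4.1]
opening: 0.0189
gripper_force: 61.1
```

```bash
python3 st.py
```

```text
13.725 [ 0.52507571 -0.19591781  0.09035418] F tool [ 0.02  1.94 -4.09] M tool [-0.318  0.079 -0.069]
```

Request:
{"name": "servo_tool", "arguments": {
  "targets": [
    {"x": 0, "y": 0.0002, "z": 0.001, "ax": 0, "ay": 0, "az": 0, "hand": 1},
    {"x": 0, "y": 0, "z": 0.001, "ax": 0, "ay": 0, "az": 0, "hand": 1},
    {"x": 0, "y": 0, "z": 0.001, "ax": 0, "ay": 0, "az": 0, "hand": 1},
    {"x": 0, "y": 0, "z": 0, "ax": 0, "ay": 0, "az": 0, "hand": 1}
  ]
}}

```text
t: 14.22
position: [0.5252, -0.1959, 0.0875]
tool_rot: [[-0.332, 0.943, -0.0], [0.943, 0.332, -0.0], [-0.0, -0.0, -1.0]]
force: [0.3, 0.7, 8.0]
opening: 0.0191
gripper_force: 61.3
```

```bash
python3 st.py
```

```text
14.225 [ 0.52517884 -0.1959182   0.0874569 ] F tool [ 0.56  0.49 -7.97] M tool [-0.075  0.087 -0.029]
```

Request:
{"name": "servo_tool", "arguments": {
  "targets": [
    {"x": 0, "y": 0, "z": 0.001, "ax": 0, "ay": 0, "az": 0, "hand": 1},
    {"x": 0, "y": 0, "z": 0.0008, "ax": 0, "ay": 0, "az": 0, "hand": 1},
    {"x": 0, "y": 0, "z": 0, "ax": 0, "ay": 0, "az": 0, "hand": 1},
    {"x": 0, "y": 0, "z": 0, "ax": 0, "ay": 0, "az": 0, "hand": 1},
    {"x": 0, "y": 0, "z": 0, "ax": 0, "ay": 0, "az": 0, "hand": 1},
    {"x": 0, "y": 0, "z": 0, "ax": 0, "ay": 0, "az": 0, "hand": 1}
  ]
}}

```text
t: 14.98
position: [0.5252, -0.1959, 0.0858]
tool_rot: [[-0.332, 0.943, 0.0], [0.943, 0.332, -0.0], [-0.0, -0.0, -1.0]]
force: [-1.3, 0.4, 8.8]
opening: 0.0193
gripper_force: 61.4
```

```bash
python3 st.py
```

```text
14.975 [ 0.52519442 -0.19591938  0.08580277] F tool [ 0.84 -1.13 -8.79] M tool [ 0.011  0.191 -0.076]
```

Request:
{"name": "servo_tool", "arguments": {
  "targets": [
    {"x": 0, "y": 0, "z": -0.001, "ax": 0, "ay": 0, "az": 0, "hand": 1},
    {"x": 0, "y": 0, "z": -0.001, "ax": 0, "ay": 0, "az": 0, "hand": 1},
    {"x": 0, "y": 0, "z": -0.001, "ax": 0, "ay": 0, "az": 0, "hand": 1},
    {"x": 0, "y": 0, "z": -0.001, "ax": 0, "ay": 0, "az": 0, "hand": 1},
    {"x": 0, "y": 0, "z": -0.001, "ax": 0, "ay": 0, "az": 0, "hand": 1},
    {"x": 0, "y": 0, "z": -0.0005, "ax": 0, "ay": 0, "az": 0, "hand": 1},
    {"x": 0, "y": 0, "z": 0, "ax": 0, "ay": 0, "az": 0, "hand": 1}
  ]
}}

```text
t: 15.85
position: [0.5251, -0.1959, 0.091]
tool_rot: [[-0.332, 0.943, -0.0], [0.943, 0.332, -0.0], [-0.0, -0.0, -1.0]]
force: [0.4, 0.2, 3.3]
opening: 0.0188
gripper_force: 61.2
```

```bash
python3 st.py
```

```text
15.85 [ 0.52512771 -0.19587685  0.09097767] F tool [ 0.07  0.46 -3.28] M tool [-0.064 -0.021 -0.071]
```

Request:
{"name": "servo_tool", "arguments": {
  "targets": [
    {"x": 0, "y": 0, "z": 0, "ax": 0, "ay": 0, "az": 0, "hand": 0.7},
    {"x": 0, "y": 0, "z": 0, "ax": 0, "ay": 0, "az": 0, "hand": 0.5},
    {"x": 0, "y": 0, "z": 0, "ax": 0, "ay": 0, "az": 0, "hand": 0.2},
    {"x": 0, "y": 0, "z": 0, "ax": 0, "ay": 0, "az": 0, "hand": 0},
    {"x": 0, "y": 0, "z": 0, "ax": 0, "ay": 0, "az": 0, "hand": 0},
    {"x": 0, "y": 0, "z": 0, "ax": 0, "ay": 0, "az": 0, "hand": 0},
    {"x": 0, "y": 0, "z": -0.02, "ax": 0, "ay": 0, "az": 0, "hand": 0},
    {"x": 0, "y": 0, "z": -0.04, "ax": 0, "ay": 0, "az": 0, "hand": 0},
    {"x": 0, "y": 0, "z": -0.04, "ax": 0, "ay": 0, "az": 0, "hand": 0},
    {"x": 0, "y": 0, "z": -0.04, "ax": 0, "ay": 0, "az": 0, "hand": 0},
    {"x": 0, "y": 0, "z": 0, "ax": 0, "ay": 0, "az": 0, "hand": 0},
    {"x": 0, "y": 0, "z": 0, "ax": 0, "ay": 0, "az": 0, "hand": 0}
  ]
}}

```text
t: 17.35
position: [0.525, -0.1958, 0.2304]
tool_rot: [[-0.332, 0.943, -0.001], [0.943, 0.332, 0.0], [0.0, -0.001, -1.0]]
force: [-0.0, -0.1, -0.3]
opening: 0.0857
gripper_force: 0.0
```

Run:
```python
from h import *
s=manip.read_state();c=eyes.camera_info('wrist');a=snap('wrist','wf.png');d=eyes.camera_info('side');b=snap('side','sf.png')
print(s['t'],s['position'],s['force'])
u,v=map(int,proj(d,[.529,-.194,.07]));print(u,v)
cb=cv2.resize(b[v-50:v+50,u-65:u+65],None,fx=3.0,fy=3.0,interpolation=cv2.INTER_CUBIC)
o=np.zeros((400,390+400,3),np.uint8);o[:300,:390]=cb;o[:,390:]=a[60:460,120:520];cv2.imwrite('pics/fin.png',o)
import json;json.dump({k:(x.tolist() if hasattr(x,'tolist') else x) for k,x in c.items()},open('wf.json','w'))
```

```text
17.35 [ 0.52498908 -0.19576867  0.23038598] [-0.00513089 -0.06484216 -0.28356859]
355 182
```

View pics/fin.png

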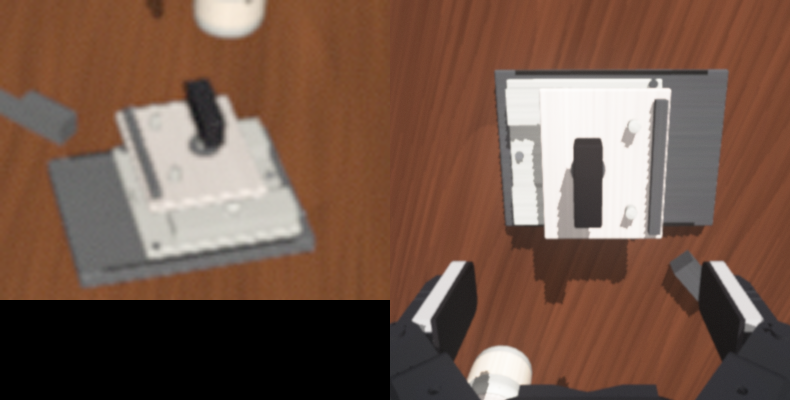

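Final view: the top sits on the carrier with its grip up. Plate corners in the right crop are (541,89), (670,89), (661,238), (545,238), and the cone foot is visible under the edge at (235,208) on the left. Next a numerical check of pose, level and height.

Run:
```python
from h import *
import json
c=json.load(open('wf.json'));im=cv2.imread('pics/wf.png')
uv=np.array([(271,149),(400,149),(391,298),(275,298)],np.float32)
g=cv2.cvtColor(im,cv2.COLOR_BGR2GRAY)
q=np.array([(-.042,.062),(.058,.062),(.058,-.062),(-.042,-.062)])
uv=cv2.cornerSubPix(g,uv.reshape(-1,1,2).copy(),(4,4),(-1,-1),(3,30,.01)).reshape(-1,2);print(uv.round(1).tolist())
K=np.array([[c['fx'],0,c['cx']],[0,c['fy'],c['cy']],[0,0,1.]])
def pose(c,uv):
    ok,r,t=cv2.solvePnP(np.c_[q,np.full(4,.038)],uv.astype(float),K,None,flags=cv2.SOLVEPNP_ITERATIVE)
    W=np.array(c['world_to_cam']);R=W[:3,:3].T@cv2.Rodrigues(r)[0];p=W[:3,:3].T@(t[:,0]-W[:3,3])
    print('origin',p.round(4),'zaxis',R[:,2].round(3),'yaw',np.degrees(np.arctan2(R[1,0],R[0,0])))
pose(c,uv)
g0=cv2.cvtColor(cv2.imread('pics/wt.png'),cv2.COLOR_BGR2GRAY)
u0=cv2.cornerSubPix(g0,np.array([(278.5,141.5),(397,142),(390,279),(282.5,279)],np.float32).reshape(-1,1,2),(4,4),(-1,-1),(3,30,.01)).reshape(-1,2)
pose(json.load(open('wt.json')),u0)
```

```text
[[269.20001220703125, 148.39999389648438], [400.5, 148.39999389648438], [391.79998779296875, 296.29998779296875], [274.6000061035156, 297.8999938964844]]
origin [ 0.529  -0.194   0.0319] zaxis [0.024 0.01  1.   ] yaw 19.463007139823667
origin [ 0.5584  0.1671 -0.0028] zaxis [0.008 0.016 1.   ] yaw 7.905370412118997
```

```bash
python3 -c "
from rig import manip
print(manip.sign_off())"
```

```text
the job is handed in; nothing more can be done
None
```

I set the smallest top on the base, bedded the balls with a grip press of about 6 mm, released it and handed the job in at about 17.5 s of the 72 s allowed; the final camera check put it 34.7 mm above its bench height (home is 34.3) and level within measurement noise, but the hand-in returned no verdict.

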